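# Complete the shadow-cut bench kit tray

## Task

Complete the shadow-foam kit tray, in which the side cutters already lie: lay the black-and-white felt marker flat in the long narrow cut-out and stand the small amber flux pot (white cap) upright in the round one, each all the way down on the floor of its own cut-out. Do not tip the pot over on the way, and let go of both.

Things in the scene. Friction and masses are not known exactly. Their poses are not given: they have to be found in the camera images.
- marker_mid (a point): felt marker, pale barrel, black cap, lying flat: 117 mm long, 14 wide, 14 high, about 20 g; does not roll. This point is its middle, 7 mm above what it lies on; y along its length, z up at the start. Grip it across its width at the middle; either end may point either way in the cut-out. Not the yellow-handled small screwdriver (145 mm, too long for the cut-out)
- flux_pot: small round pot, amber body with white screw cap (fixed on), upright: 38 mm diameter (cap 37 mm), 37 mm high, about 80 g. Origin at the centre of its underside, z up; grip it across its diameter. Similar bystander: a green solder spool (54 mm, too wide for the cut-out)
- slot_floor (a point): centre of the yellow floor of the long cut-out, for the marker: 30 mm wide (this point's x), 137 long (its y), floor 8 mm below the tray's top, 4 mm bevel round the rim; z up. The tray is fixed, 204 x 171 mm, its black foam top 22 mm above the bench. Red-handled side cutters lie fixed in the middle cut-out, 60 mm along +x from here, no higher than 27 mm above the bench
- hole_floor (a point): centre of the floor of the round cut-out (for the flux pot) in the same tray, 132 mm along +x from the centre of the long cut-out; axes parallel to slot_floor. 54 mm diameter, its floor 14 mm below the tray's top (8 mm above the bench), with a 4 mm bevel round its rim
Mind the look-alikes: they are no part of the job. Leave any brown look-alike of the flux_pot alone.

How it is judged:
By the outcome, as a careful person would: the job done as asked, in the order asked, and still so for the second after the job is handed in, with the robot touching nothing.
It also fails if it takes over 51 s, if anything falls off the work surface, if the arm or the gripper's body presses on something with over 40 N, if the wrist force passes 120 N, or if a joint passes its speed limit or range.

## Robot

A 7-joint arm with a two-finger parallel gripper is mounted at the origin on a cart in front of the work surface, level with it; the furniture and walls round the work are solid. World frame = base frame: x ahead of the robot, y to its left, z up, the work surface at z = 0. Lengths are in mm, angles in rad, forces in N, time in s.
With the tool pointing down it reaches from about 425 to 950 mm from the base axis. Payload 16.7 kg.
Tool frame: the origin (TCP) lies at the very end of the fingers, on their centre line; the grasp point (between the pads) lies bot.grip_point_offset behind it (bot.grip_point_offset is the distance from the TCP to the grasp point, in mm); z points along the fingers, y is the line along which they close (so a half turn about z gives the same grasp; the last joint's range is limited). The gripper opens to 94 mm and grips with 3 to 60 N. Pads are 16 mm wide; open, the fingers measure 119 mm over their backs; the gripper's body (75 mm by 177 mm) begins 78 mm behind the grasp point.
Start: joints at [1.091, 0.426, 0.074, 1.606, -0.034, 1.111, -0.067], TCP at [219.208, -638.373, 168.667] pointing down, gripper open.
Joint ranges: [-2.85, 2.85], [-0.5, 2.14], [-1.23, 1.37], [0.21, 2.46], [-1.02, 4.16], [0.16, 2.05], [-2.73, 2.73]. Speed limits (rad/s): [1.89, 1.89, 2.39, 2.39, 3.01, 3.01, 3.01].

## Interface

Orientations are given as a rotation vector (axis times angle).
In Python, from bench import bot gives the robot as it stands.
- The arm moves only by the tool send_rows, never from a script. Its argument "targets" is a list of rows, each a list of 4 numbers: the shift along the world's x, y, z in m, then the turn about the world's z in rad. In form: [[tx, ty, tz, yaw], ...]. A call has 1 to 5 rows; each row is the pose to reach, as a shift and turn from the pose commanded when the call began; what a row does not reach only later rows make up. A row lasts 1/10 s, in which the tool goes at most 50 mm and 8.59 degrees, less where a joint would pass 70% of its speed; a pose out of reach is approached as far as the arm can. A call with a gripper value outside its range is refused whole. "fingers" is the closure, from -1 (fully open) to 1 (shut), so that 0 is half open, set as the call begins (left out, the last holds). The fingers move at their own pace and stop on an object; "newtons" is the grip in N (left out, the last holds). Time passes only in rows, so rows that repeat a pose let the fingers close. It gives the time, the measured TCP pose, the force, the opening and the grip force at its end, in the units of the state.
- bot.sense(): the state, without advancing time (a new reading comes with each control period).
- bot.camera(name): name is "scene" or "top" or "wrist"; returns (picture, depth): 480x640x3 uint8, red, green, blue; 480x640 float32, mm along the optical axis (not along the pixel's ray), 0 where there is no reading.
- bot.camera_info(name): a dict with "intrinsics" (3x3 intrinsics, pixels), "R" (3x3) and "t" (3): a world point X has camera coordinates R X + t; the wrist camera has in their place "hand_eye" (4x4, takes a point from camera to tool coordinates, whose origin is the TCP and whose axes are the flange's). Camera axes: x right, y down, z forward; pixel columns grow to the right and rows downward; lengths in mm; the calibration is good to about 2 mm. A picture is of the moment at which its call begins: read the wrist's pose just before it. camera_info takes no time and is no camera call.
- bot.job_done(): hands the job in; it is judged then, once.
The state is a dict: "time_s": time; "q": joint angles; "qd": joint speeds; "joint_torque": joint torques, N m; "eef_pos": TCP position; "tool_rot": TCP orientation; "wrist_force": force on the tool from outside, world axes, zero at the start; "wrist_torque": the same for the moment, N m; "gripper_width": finger opening in mm; "gripper_force": force on a finger pad.
Only numpy, scipy, OpenCV 4.12 (cv2) and the standard library are available. Lean on these libraries where they do the work, as an engineer would, in place of code of your own. Each camera call takes 0.05 s, during which the arm holds its last target. There are 200 camera calls.

## Working session

There is one attempt and no reset: what is moved stays moved. The work goes in short steps, Python scripts to look and compute and a tool call to move; the robot and the scene stay as the last step left them, time stands still between calls to the robot, and variables do not carry over. Pictures are saved under pics/ and viewed, at most 10 in all, crops included, and the job is handed in when it is done.

Besides the shell and the picture viewer there is one more tool, called after "Call:" as name(argument=value, ...), one argument or row to a line, values as JSON. send_rows: Moves the arm, as the interface text tells. Its arguments: {"type":"object","properties":{"targets":{"type":"array"},"fingers":{"type":"number"},"newtons":{"type":"number"}},"required":["targets"]}

```bash
mkdir -p pics; ls
cat > h.py <<'E'
import numpy as np,cv2
from bench import bot
from scipy.spatial.transform import Rotation as Ro
def cam(n):
    s=bot.sense(); im,d=bot.camera(n); ci=bot.camera_info(n); K=np.array(ci["intrinsics"])
    if n=="wrist":
        T=np.eye(4);T[:3,:3]=Ro.from_rotvec(s["tool_rot"]).as_matrix();T[:3,3]=s["eef_pos"]
        M=T@np.array(ci["hand_eye"]); R=M[:3,:3].T; t=-R@M[:3,3]
    else: R=np.array(ci["R"]);t=np.array(ci["t"])
    return im,d,K,R,t
def ray(uv,z,K,R,t):
    uv=np.atleast_2d(uv).astype(float); c=-R.T@t
    r=(R.T@np.linalg.inv(K)@np.c_[uv,np.ones(len(uv))].T).T
    return c+r*((z-c[2])/r[:,2])[:,None]
def pts(d,K,R,t):
    v,u=np.indices(d.shape); p=np.stack([u,v,np.ones_like(u)],-1)@np.linalg.inv(K).T*d[...,None]
    return (p-t)@R
def save(n,im): cv2.imwrite("pics/"+n+".png",im[...,::-1])
E
python3 - <<'E'
from h import *
s=bot.sense();print(s["time_s"],s["eef_pos"],s["tool_rot"],s["gripper_width"],bot.grip_point_offset)
for n in("top","scene"):
    im,d,K,R,t=cam(n);save(n+"0",im);np.savez(n+"0.npz",im=im,d=d,K=K,R=R,t=t);print(n,-R.T@t)
E
```

```text
pics
0.0 [ 219.03396636 -637.96632214  168.00262938] [-3.09752432e+00 -5.17000482e-01  4.93283623e-04] 94.10117795013926 18.8
top [359.76849437 243.09982341 893.88537039]
scene [ 268.32672101 -275.2893335   637.87934523]
```

View pics/top0.png

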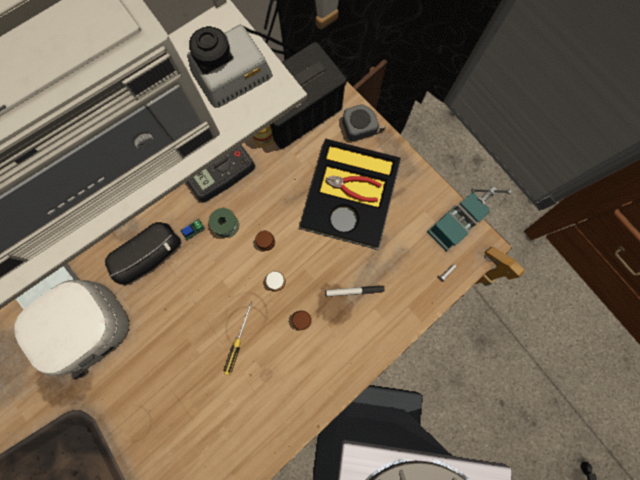

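View pics/scene0.png

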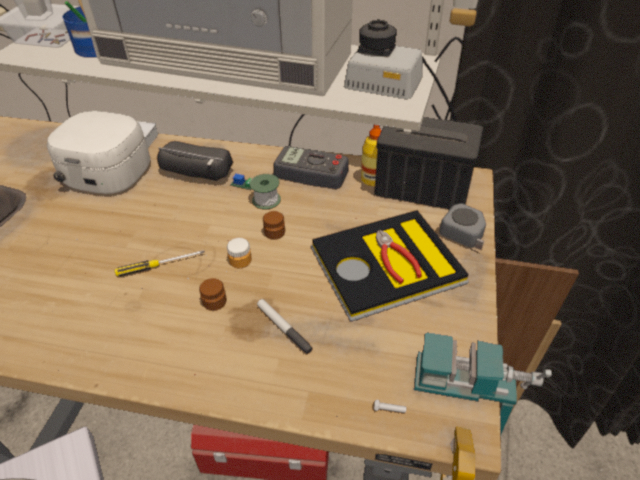

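Top view: the marker is at (355,291) with its black cap to the right. The white-capped amber pot is at (275,281). The tray has its long slot at (360,157), the cutters at (352,188) and the round hole at (343,219).
Could be mistaken for the pot: brown pots (264,240) and (301,320), green spool (223,222). Could be mistaken for the marker: the yellow-handled screwdriver (238,340) and the bolt (447,272).

Run:
```python
from h import *
z=np.load("top0.npz");im,d,K,R,t=[z[k] for k in("im","d","K","R","t")]
P=pts(d,K,R,t);hsv=cv2.cvtColor(im,cv2.COLOR_RGB2HSV)
def box(x0,y0,x1,y1):
    m=np.zeros(d.shape,bool);m[y0:y1,x0:x1]=1;return m
def show(n,m,h):
    c=max(cv2.findContours(m.astype(np.uint8),0,2)[0],key=cv2.contourArea)[:,0]
    w=ray(c,h,K,R,t)[:,:2].astype(np.float32);r=cv2.minAreaRect(w)
    print(n,len(w),"ctr",np.round(r[0],1),"size",np.round(r[1],1),"corners",np.round(cv2.boxPoints(r)).tolist(),"z",np.round(np.median(P[m],0)))
show("pot",box(255,265,295,300)&(hsv[...,1]<60)&(hsv[...,2]>150),37)
mk=box(315,275,395,305)&((hsv[...,2]<70)|((hsv[...,1]<60)&(hsv[...,2]>140)));show("marker",mk,7)
show("cap",box(315,275,395,305)&(hsv[...,2]<70),7)
Y=(hsv[...,0]>20)&(hsv[...,0]<32)&(hsv[...,1]>180)&(hsv[...,2]>150)
show("slot",Y&box(315,140,405,176),14)
show("hole",box(325,200,360,235)&(hsv[...,1]<60)&(hsv[...,2]>90),8)
tm=box(290,130,410,255)&((hsv[...,2]<60)&(P[...,2]>10)&(P[...,2]<35)|Y);show("tray",tm,22)
print("z brown",P[240,264],P[320,301],"wood",P[260,320])
im2=cv2.resize(im[225:335,220:400],None,fx=4,fy=4,interpolation=2);save("crop",im2)
```

```text
pot 32 ctr [431.3 333.2] size [33.4 32.9] corners [[408.0, 337.0], [427.0, 310.0], [454.0, 329.0], [436.0, 356.0]] z [431. 333.  37.]
marker 32 ctr [435.2 172.6] size [ 13.1 113.8] corners [[416.0, 227.0], [441.0, 116.0], [454.0, 119.0], [429.0, 230.0]] z [435. 174.  13.]
cap 18 ctr [443.3 138.4] size [12.8 43.6] corners [[432.0, 158.0], [442.0, 116.0], [455.0, 119.0], [444.0, 161.0]] z [443. 140.  13.]
slot 1 ctr [675.7 194.1] size [0. 0.] corners [[676.0, 194.0], [676.0, 194.0], [676.0, 194.0], [676.0, 194.0]] z [721. 217.  15.]
hole 37 ctr [577.  215.1] size [49.  49.9] corners [[549.0, 236.0], [556.0, 187.0], [605.0, 194.0], [598.0, 243.0]] z [578. 215.   8.]
tray 182 ctr [633.6 207.8] size [164.1 201.2] corners [[524.0, 139.0], [723.0, 114.0], [744.0, 277.0], [544.0, 302.0]] z [607. 209.  21.]
z brown [506.67728333 366.3907339   34.96623133] [362.4692688  270.49778612  38.86966407] wood [487.59711029 250.79732508  -0.81866086]
```

View pics/crop.png

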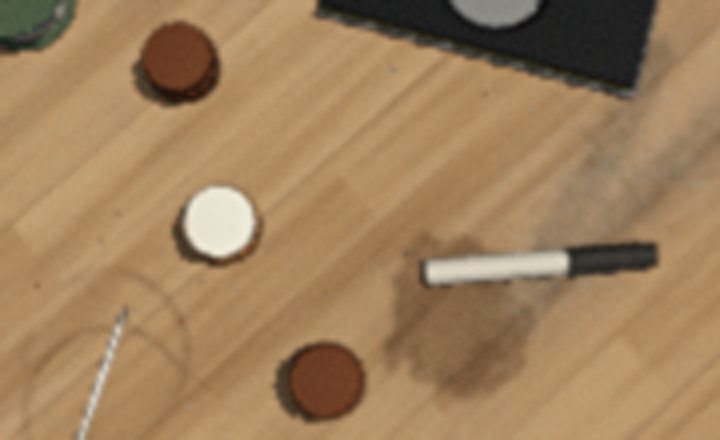

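The crop confirms it: the white cap is at (220,222) in the crop, the marker at (540,264), and the two brown pots are at (180,62) and (325,382). Next I'll fix the slot and check for obstacles.

Run:
```python
from h import *
z=np.load("top0.npz");im,d,K,R,t=[z[k] for k in("im","d","K","R","t")]
P=pts(d,K,R,t);hsv=cv2.cvtColor(im,cv2.COLOR_RGB2HSV)
print(hsv[157,360])
Y=((hsv[...,0]>18)&(hsv[...,0]<35)&(hsv[...,1]>130)&(hsv[...,2]>120)).astype(np.uint8)
Y[:135]=0;Y[220:]=0;Y[:,:310]=0;Y[:,410:]=0
n,l,st,c=cv2.connectedComponentsWithStats(Y)
for i in range(1,n):
    if st[i,4]>60:
        k=max(cv2.findContours((l==i).astype(np.uint8),0,2)[0],key=len)[:,0]
        r=cv2.minAreaRect(ray(k,14,K,R,t)[:,:2].astype(np.float32));print(st[i],r,np.round(cv2.boxPoints(r)).tolist())
# height map 60mm cells
print("ymid   ",list(range(-270,600,60)))
for x in range(330,1000,60):
    print(x,[int(np.max(q)) if len(q:=P[(abs(P[...,0]-x)<30)&(abs(P[...,1]-y)<30)&(d>0)][:,2]) else None for y in range(-270,600,60)])
```

```text
[ 25 167 233]
[327 147  65  28 856] ((708.7754516601562, 198.08038330078125), (138.13885498046875, 29.75637435913086), 82.84326934814453) [[685.0, 131.0], [715.0, 128.0], [732.0, 265.0], [703.0, 268.0]]
[320 167  40  35 470] ((651.8497314453125, 227.14508056640625), (83.03305053710938, 58.10402297973633), 82.85810852050781) [[618.0, 190.0], [676.0, 182.0], [686.0, 265.0], [628.0, 272.0]]
[344 179  41  28 531] ((646.1732177734375, 183.32550048828125), (81.0428237915039, 57.72883987426758), 82.85263061523438) [[612.0, 147.0], [670.0, 140.0], [680.0, 220.0], [623.0, 227.0]]
ymid    [-270, -210, -150, -90, -30, 30, 90, 150, 210, 270, 330, 390, 450, 510, 570]
330 [-867, -868, -870, None, None, 3, 4, 5, 4, 41, 4, 16, 4, 4, 4]
390 [-867, -868, -870, None, 2, 4, 4, 4, 12, 40, 40, 11, 5, 4, 48]
450 [-865, -873, None, 0, 3, 6, 15, 17, 17, 4, 41, 4, 6, 46, 176]
510 [-870, None, 61, 59, 15, 15, 4, 26, 24, 9, 40, 41, 45, 176, 421]
570 [None, None, 3, 46, 62, 60, 4, 26, 26, 26, 19, 4, 594, 608, 439]
630 [None, None, None, 84, 63, 58, 8, 28, 29, 28, 4, 177, 423, 438, 439]
690 [None, None, None, 82, 13, 4, 24, 28, 28, 26, 177, 178, 428, 439, 439]
750 [None, None, None, None, None, 3, 22, 37, 41, 396, 390, 228, 275, 274, None]
810 [None, None, None, None, None, None, 1, 38, 40, 385, 177, 230, 275, 275, 267]
870 [None, None, None, None, None, None, None, None, 4, 125, 138, 261, 226, 213, 260]
930 [None, None, None, None, None, None, None, None, None, None, 183, 225, 176, 198, None]
990 [-870, -877, None, None, None, None, None, None, 107, 125, 157, 92, 136, None, None]
```

Call:
send_rows(
  targets=[
    [0.04, 0.03, 0.01, 0.1],
    [0.08, 0.06, 0.02, 0.2],
    [0.12, 0.09, 0.03, 0.3],
    [0.15, 0.13, 0.03, 0.4],
    [0.18, 0.17, 0.03, 0.5],
  ],
  fingers=-1,
  newtons=15,
)

```text
time_s: 0.6
eef_pos: [398.7, -469.0, 198.7]
tool_rot: [2.872, 1.274, 0.0]
wrist_force: [1.6, -1.2, 1.0]
gripper_width: 94.0
gripper_force: 0.0
```

Call:
send_rows(
  targets=[
    [0.02, 0.045, 0, 0.1],
    [0.04, 0.09, 0, 0.2],
    [0.06, 0.135, 0, 0.3],
    [0.08, 0.18, 0, 0.4],
    [0.09, 0.225, 0, 0.5],
  ],
)

```text
time_s: 1.1
eef_pos: [488.4, -243.3, 198.5]
tool_rot: [-2.466, -1.945, -0.0]
wrist_force: [0.8, 0.7, -0.0]
gripper_width: 94.1
gripper_force: 0.0
```

Call:
send_rows(
  targets=[
    [0, 0.048, 0, 0.1],
    [0, 0.096, 0, 0.2],
    [0, 0.144, 0, 0.3],
    [-0.01, 0.192, 0, 0.4],
    [-0.02, 0.24, 0, 0.462],
  ],
)

```text
time_s: 1.6
eef_pos: [466.7, -3.8, 198.5]
tool_rot: [-1.957, -2.458, 0.0]
wrist_force: [1.4, -0.1, 0.5]
gripper_width: 94.1
gripper_force: 0.0
```

Call:
send_rows(
  targets=[
    [-0.01, 0.048, 0, 0],
    [-0.02, 0.096, 0, 0],
    [-0.034, 0.135, -0.02, 0],
    [-0.034, 0.135, -0.05, 0],
    [-0.034, 0.135, -0.05, 0],
  ],
)

```text
time_s: 2.1
eef_pos: [431.1, 129.4, 146.1]
tool_rot: [-1.957, -2.454, 0.006]
wrist_force: [-0.5, -1.3, 0.2]
gripper_width: 94.2
gripper_force: 0.0
```

```bash
cat > mk.py <<'E'
from h import *
E
python3 - <<'E'
from h import *
z=np.load("top0.npz");im,d,K,R,t=[z[k] for k in("im","d","K","R","t")]
P=pts(d,K,R,t);a=np.radians(-7.16)
for c in((708.8,198.1),):
    q=P-np.array([*c,0]);u=q[...,0]*np.cos(a)+q[...,1]*np.sin(a);v=-q[...,0]*np.sin(a)+q[...,1]*np.cos(a)
    m=(abs(u)<110)&(abs(v)<70)&(P[...,2]>60)&(d>0)
    print(m.sum(),np.round(np.c_[u[m],v[m],P[m][:,2]])[::10])
im,d,K,R,t=cam("wrist");save("w1",im);s=bot.sense();print(s["eef_pos"],s["tool_rot"],s["q"])
hsv=cv2.cvtColor(im,cv2.COLOR_RGB2HSV);P=pts(d,K,R,t)
m=(P[...,2]>5)&(P[...,2]<20)&(abs(P[...,0]-435)<60)&(abs(P[...,1]-173)<80)
print(m.sum(),P[...,2][d>0].min())
if m.sum():
    c=max(cv2.findContours(m.astype(np.uint8),0,2)[0],key=len)[:,0]
    r=cv2.minAreaRect(ray(c,10,K,R,t)[:,:2].astype(np.float32));print(r,np.round(cv2.boxPoints(r)).tolist())
E
```

```text
49 [[110.  68. 120.]
 [104.  67. 119.]
 [101.  69. 112.]
 [109.  66.  89.]
 [108.  67.  71.]]
[432.34953802 129.00537175 147.79419455] [-1.95938597 -2.45290151  0.0038272 ] [ 0.20388349  0.13292757 -0.67649786  2.0741383   0.0996551   0.96901774
 -0.30231941]
1702 -890.7312266888305
((436.2032165527344, 172.27883911132812), (13.789371490478516, 117.57806396484375), 12.909843444824219) [[416.0, 228.0], [443.0, 113.0], [456.0, 117.0], [430.0, 231.0]]
```

View pics/w1.png

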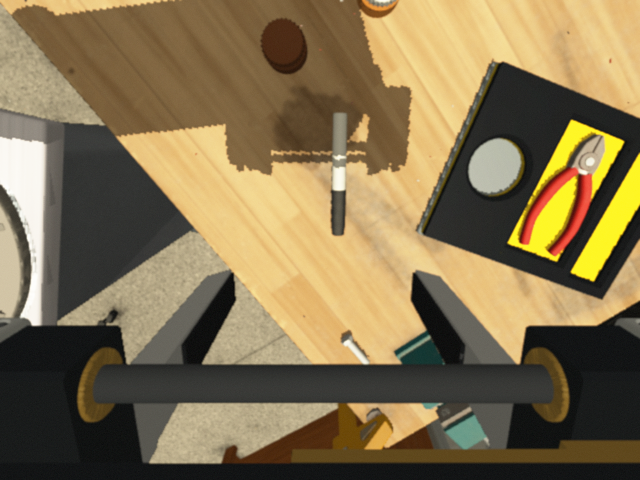

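The wrist view shows the marker at (339,173), lined up with the fingers and clear of neighbours. It measures 117.6 x 13.8 mm at (436,172), which matches the given size. I'll descend and grip high on it, because the fingers are too thick to enter the slot.

Call:
send_rows(
  targets=[
    [0.002, 0.042, -0.03, 0],
    [0.002, 0.042, -0.08, 0],
    [0.002, 0.042, -0.12, 0],
    [0.002, 0.042, -0.141, 0],
    [0.002, 0.042, -0.141, 0],
  ],
  fingers=-0.2,
)

```text
time_s: 2.65
eef_pos: [434.9, 170.0, 6.3]
tool_rot: [-1.962, -2.451, 0.005]
wrist_force: [1.1, 0.8, 0.8]
gripper_width: 58.2
gripper_force: 0.0
```

Call:
send_rows(
  targets=[
    [0, 0, 0, 0],
    [0, 0, 0, 0],
  ],
)

```text
time_s: 2.85
eef_pos: [437.1, 171.4, 9.5]
tool_rot: [1.962, 2.451, 0.003]
wrist_force: [-0.1, -0.1, -0.5]
gripper_width: 56.4
gripper_force: 0.0
```

Call:
send_rows(
  targets=[
    [0, 0, -0.001, 0],
    [0, 0, -0.001, 0],
    [0, 0, -0.001, 0],
    [0, 0, -0.001, 0],
    [0, 0, -0.001, 0],
  ],
  fingers=1,
  newtons=15,
)

```text
time_s: 3.35
eef_pos: [435.5, 171.4, 6.8]
tool_rot: [1.962, 2.454, 0.0]
wrist_force: [-0.3, -0.0, 0.2]
gripper_width: 20.1
gripper_force: 0.0
```

Call:
send_rows(
  targets=[
    [0, 0, 0, 0],
    [0, 0, 0.02, 0],
    [0, 0, 0.05, 0],
    [0, 0, 0.09, 0],
    [0, 0, 0.12, 0],
  ],
)

```text
time_s: 3.85
eef_pos: [435.5, 171.8, 128.6]
tool_rot: [-1.961, -2.454, -0.001]
wrist_force: [0.9, -0.9, -0.6]
gripper_width: 0.6
gripper_force: 0.0
```

The fingers hadn't finished closing when the lift began, so I missed the marker. I'll reopen and look again.

Call:
send_rows(
  targets=[
    [0, -0.02, 0, 0],
    [0, -0.04, 0, 0],
    [0, -0.04, 0, 0],
    [0, -0.04, 0, 0],
    [0, -0.04, 0, 0],
  ],
  fingers=-0.2,
)

```text
time_s: 4.35
eef_pos: [435.4, 132.1, 126.6]
tool_rot: [-1.961, -2.454, -0.0]
wrist_force: [-0.2, -0.6, 0.2]
gripper_width: 37.0
gripper_force: 0.0
```

Run:
```python
from h import *
im,d,K,R,t=cam("wrist");save("w2",im);s=bot.sense();print(s["eef_pos"],s["tool_rot"],s["gripper_width"])
P=pts(d,K,R,t)
m=(P[...,2]>5)&(P[...,2]<20)&(abs(P[...,0]-435)<60)&(abs(P[...,1]-173)<80)
c=max(cv2.findContours(m.astype(np.uint8),0,2)[0],key=len)[:,0]
r=cv2.minAreaRect(ray(c,10,K,R,t)[:,:2].astype(np.float32));print(m.sum(),np.median(P[m],0),r,np.round(cv2.boxPoints(r)).tolist())
```

```text
[435.43079776 132.15367667 126.59076313] [-1.96033104e+00 -2.45442820e+00 -1.67055697e-04] 40.90210149886611
1904 [435.51467677 174.50491085  13.16367148] ((436.01434326171875, 171.87271118164062), (14.215963363647461, 117.21659851074219), 12.795659065246582) [[416.0, 227.0], [442.0, 113.0], [456.0, 116.0], [430.0, 231.0]]
```

View pics/w2.png

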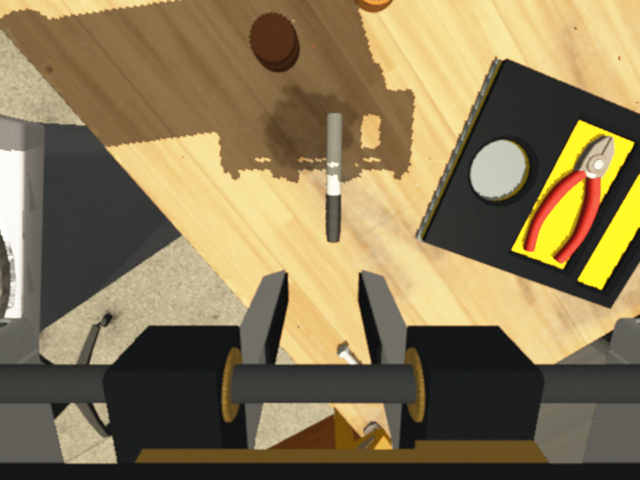

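The marker hasn't moved: it is at pixel (335,175), world (436,172). I'll grip again and give the fingers enough time.

Call:
send_rows(
  targets=[
    [0, 0.04, 0, 0],
    [0, 0.04, -0.04, 0],
    [0, 0.04, -0.08, 0],
    [0, 0.04, -0.11, 0],
    [0, 0.04, -0.12, 0],
  ],
)

```text
time_s: 4.9
eef_pos: [433.6, 171.6, 4.1]
tool_rot: [-1.958, -2.453, 0.005]
wrist_force: [0.1, 0.0, 1.1]
gripper_width: 56.0
gripper_force: 0.0
```

Call:
send_rows(
  targets=[
    [0, 0, 0, 0],
    [0, 0, 0, 0],
    [0, 0, 0, 0],
    [0, 0, 0, 0],
    [0, 0, 0, 0],
  ],
  fingers=1,
)

```text
time_s: 5.4
eef_pos: [436.1, 171.4, 7.4]
tool_rot: [1.962, 2.453, 0.002]
wrist_force: [-0.3, 0.3, 0.4]
gripper_width: 19.8
gripper_force: 0.0
```

Call:
send_rows(
  targets=[
    [0, 0, 0, 0],
    [0, 0, 0, 0],
    [0, 0, 0, 0],
    [0, 0, 0, 0],
  ],
)

```text
time_s: 5.8
eef_pos: [435.5, 171.4, 6.7]
tool_rot: [-1.962, -2.454, 0.0]
wrist_force: [0.1, 0.0, 0.4]
gripper_width: 0.4
gripper_force: 0.0
```

Run:
```python
from h import *
im,d,K,R,t=cam("wrist")
im2,_,K2,R2,t2=cam("scene")
save("w3",np.hstack([cv2.resize(im,(560,420)),cv2.resize(im2[230:400,200:360],(240,255))[:420] if 0 else cv2.copyMakeBorder(cv2.resize(im2[230:400,200:360],(240,255)),0,165,0,0,0)]))
```

```text
(no output)
```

View pics/w3.png

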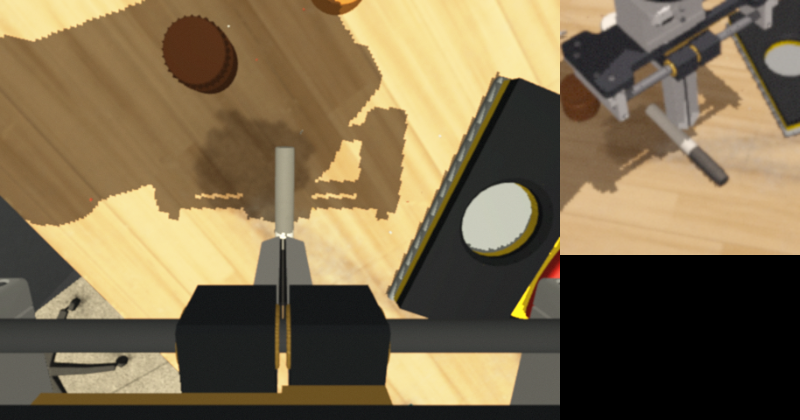

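Both views show the fingers shut above the marker's middle (tip at (283,237)), so the pads only grip from higher up the finger. I'll open and go lower in small steps, watching the force.

Call:
send_rows(
  targets=[
    [0, 0, 0.005, 0],
    [0, 0, 0.01, 0],
    [0, 0, 0.01, 0],
    [0, 0, 0.01, 0],
    [0, 0, 0.01, 0],
  ],
  fingers=-0.2,
)

```text
time_s: 6.4
eef_pos: [435.5, 171.3, 16.7]
tool_rot: [1.962, 2.454, -0.0]
wrist_force: [0.4, -0.5, -0.2]
gripper_width: 37.1
gripper_force: 0.0
```

Call:
send_rows(
  targets=[
    [0, 0, -0.007, 0],
    [0, 0, -0.011, 0],
    [0, 0, -0.012, 0],
    [0, 0, -0.013, 0],
    [0, 0, -0.013, 0],
  ],
)

```text
time_s: 6.9
eef_pos: [435.4, 171.4, 3.5]
tool_rot: [-1.961, -2.454, 0.0]
wrist_force: [-0.4, 0.1, -0.2]
gripper_width: 56.5
gripper_force: 0.0
```

Call:
send_rows(
  targets=[
    [0, 0, -0.001, 0],
    [0, 0, -0.001, 0],
    [0, 0, -0.001, 0],
  ],
)

```text
time_s: 7.2
eef_pos: [435.6, 171.4, 2.7]
tool_rot: [1.962, 2.454, 0.0]
wrist_force: [0.1, 0.3, -0.0]
gripper_width: 56.6
gripper_force: 0.0
```

Call:
send_rows(
  targets=[
    [0, 0, -0.001, 0],
    [0, 0, -0.0015, 0],
    [0, 0, -0.0015, 0],
  ],
)

```text
time_s: 7.5
eef_pos: [435.5, 171.4, 1.1]
tool_rot: [-1.962, -2.454, 0.0]
wrist_force: [0.2, 0.5, -0.5]
gripper_width: 56.5
gripper_force: 0.0
```

Call:
send_rows(
  targets=[
    [0, 0, 0, 0],
    [0, 0, 0, 0],
    [0, 0, 0, 0],
    [0, 0, 0, 0],
    [0, 0, 0, 0],
  ],
  fingers=1,
  newtons=12,
)

```text
time_s: 8.0
eef_pos: [435.5, 171.4, 1.2]
tool_rot: [-1.962, -2.454, -0.0]
wrist_force: [0.1, 0.1, 0.2]
gripper_width: 19.6
gripper_force: 0.0
```

Call:
send_rows(
  targets=[
    [0, 0, 0, 0],
    [0, 0, 0, 0],
    [0, 0, 0, 0],
  ],
)

```text
time_s: 8.3
eef_pos: [435.5, 171.4, 1.2]
tool_rot: [-1.962, -2.454, 0.0]
wrist_force: [-0.8, -0.4, 0.1]
gripper_width: 0.4
gripper_force: 0.0
```

Still no grip. I'll measure the real fingertip height from depth.

Run:
```python
from h import *
for n in("wrist","scene","top"):
    im,d,K,R,t=cam(n);P=pts(d,K,R,t)
    m=(d>0)&(abs(P[...,0]-435)<45)&(abs(P[...,1]-171)<45)&(P[...,2]<60)
    q=P[m];print(n,m.sum())
    for z in range(-6,60,6):
        s=q[(q[:,2]>=z)&(q[:,2]<z+6)]
        if len(s):print(z,len(s),np.round(s.min(0)),np.round(s.max(0)))
    if n=="wrist":
        mm=(P[...,2]>5)&(P[...,2]<20)&(abs(P[...,0]-435)<60)&(P[...,1]>185)&(P[...,1]<240);print("marker end",np.round(np.median(P[mm],0)),cv2.minAreaRect(P[mm][:,:2].astype(np.float32)))
    if n=="scene":save("s4",cv2.resize(im[250:370,230:340],(660,600) if 0 else (550,600)))
s=bot.sense();print(s["eef_pos"],s["tool_rot"],s["gripper_width"])
```

```text
wrist 16267
-6 3659 [390. 126.  -2.] [480. 216.  -0.]
0 10174 [390. 126.   0.] [480. 216.   3.]
6 463 [421. 169.   7.] [444. 216.  12.]
12 1254 [422. 126.  12.] [446. 216.  16.]
36 45 [428. 178.  37.] [439. 181.  42.]
42 164 [423. 177.  42.] [445. 183.  48.]
48 234 [422. 177.  48.] [446. 183.  54.]
54 274 [422. 171.  54.] [446. 183.  60.]
marker end [429. 208.  13.] ((429.0284423828125, 206.7949981689453), (12.71535587310791, 46.88173294067383), 12.349074363708496)
scene 2966
-6 831 [390. 126.  -3.] [480. 216.  -0.]
0 1496 [390. 126.   0.] [480. 216.   6.]
6 145 [421. 127.   6.] [449. 216.  12.]
12 332 [422. 126.  12.] [452. 215.  18.]
18 1 [445. 131.  18.] [445. 131.  18.]
36 10 [435. 159.  38.] [443. 163.  42.]
42 34 [423. 159.  43.] [449. 178.  48.]
48 55 [422. 159.  48.] [449. 176.  54.]
54 62 [422. 158.  54.] [450. 176.  60.]
top 295
-6 126 [390. 181.  -4.] [437. 216.  -0.]
0 126 [390. 181.   0.] [439. 216.   5.]
6 22 [420. 200.   7.] [432. 216.  12.]
12 21 [422. 202.  12.] [431. 216.  16.]
[435.55142205 171.38074108   1.16619039] [-1.96174256e+00 -2.45376895e+00 -5.23705713e-05] 0.20312644312540615
```

View pics/s4.png

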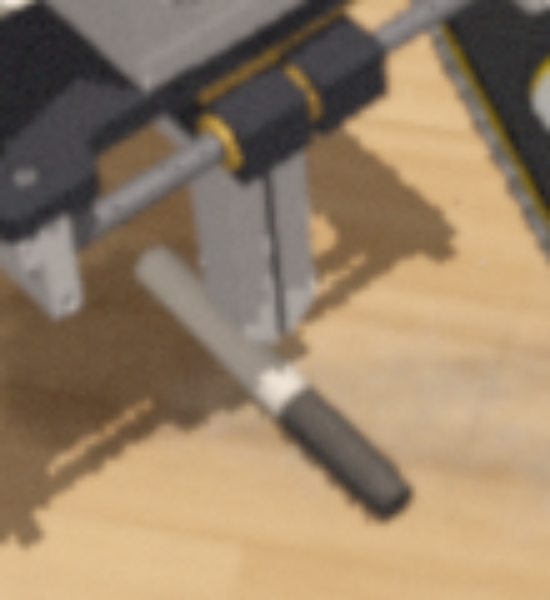

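Both cameras put the actual fingertips at z≈37.5 while the reported TCP is at 1.2. The true finger end is therefore about 36 mm above the reported TCP, and x/y agree. The tips taper to about 5.5 mm each. I'll open, lower by about 31 mm with force checks, and go by the measured offset.

Call:
send_rows(
  targets=[
    [0, 0, 0, 0],
    [0, 0, 0, 0],
    [0, 0, 0, 0],
    [0, 0, 0, 0],
    [0, 0, 0, 0],
  ],
  fingers=-0.2,
)

```text
time_s: 8.95
eef_pos: [435.6, 171.4, 1.2]
tool_rot: [-1.962, -2.454, -0.0]
wrist_force: [-1.1, -0.5, -0.3]
gripper_width: 37.1
gripper_force: 0.0
```

Call:
send_rows(
  targets=[
    [0, 0, -0.01, 0],
    [0, 0, -0.018, 0],
    [0, 0, -0.024, 0],
    [0, 0, -0.026, 0],
    [0, 0, -0.026, 0],
  ],
)

```text
time_s: 9.45
eef_pos: [435.2, 171.4, -25.3]
tool_rot: [-1.961, -2.454, 0.001]
wrist_force: [0.2, 0.2, 0.4]
gripper_width: 56.1
gripper_force: 0.0
```

Run:
```python
from h import *
for n in("scene","wrist"):
    im,d,K,R,t=cam(n);P=pts(d,K,R,t)
    a=np.radians(12.8);u=(P[...,0]-435.5)*np.cos(a)+(P[...,1]-171.4)*np.sin(a);v=-(P[...,0]-435.5)*np.sin(a)+(P[...,1]-171.4)*np.cos(a)
    m=(d>0)&(abs(u)<60)&(abs(v)<14)&(P[...,2]<60)&(P[...,2]>4)
    for z in range(4,40,3):
        k=m&(P[...,2]>=z)&(P[...,2]<z+3)&(abs(u)>12)
        if k.any():print(n,z,k.sum(),np.round([u[k].min(),u[k&(u<0)].max() if (k&(u<0)).any() else 0,u[k&(u>0)].min() if (k&(u>0)).any() else 0,u[k].max()]))
s=bot.sense();print(s["eef_pos"],s["gripper_width"],s["wrist_force"])
```

```text
scene 10 6 [28.  0. 28. 31.]
scene 13 16 [-34. -31.  28.  35.]
scene 16 19 [-37. -30.  28.  36.]
scene 19 26 [-40. -29.  28.  40.]
scene 22 36 [-41. -28.  27.  41.]
scene 25 39 [-41. -28.  28.  39.]
scene 28 30 [-40. -28.  28.  39.]
scene 31 41 [-41. -30.  28.  38.]
scene 34 33 [-41. -29.  27.  39.]
scene 37 33 [-41. -32.  28.  39.]
wrist 10 30 [-30. -28.  28.  30.]
wrist 13 94 [-34. -28.  28.  34.]
wrist 16 124 [-37. -28.  28.  37.]
wrist 19 152 [-39. -28.  28.  40.]
wrist 22 171 [-40. -28.  28.  40.]
wrist 25 178 [-40. -28.  28.  40.]
wrist 28 196 [-40. -28.  28.  40.]
wrist 31 200 [-40. -28.  28.  40.]
wrist 34 197 [-40. -28.  28.  40.]
wrist 37 223 [-40. -28.  28.  40.]
[435.56275638 171.505298   -24.79665111] 56.528868326309286 [-0.17531743 -0.38051518  0.00856651]
```

Open, the tips are at z≈11.5 with the TCP reading -24.8, so the offset is 36.5 mm. They are centred on the marker (±28 mm). Down 6 mm more, then grip.

Call:
send_rows(
  targets=[
    [0, 0, -0.003, 0],
    [0, 0, -0.006, 0],
    [0, 0, -0.006, 0],
  ],
)

```text
time_s: 9.85
eef_pos: [435.4, 171.3, -31.1]
tool_rot: [-1.962, -2.454, 0.0]
wrist_force: [0.1, -0.7, 0.7]
gripper_width: 56.5
gripper_force: 0.0
```

Call:
send_rows(
  targets=[
    [0, 0, 0, 0],
    [0, 0, 0, 0],
    [0, 0, 0, 0],
    [0, 0, 0, 0],
    [0, 0, 0, 0],
  ],
  fingers=1,
  newtons=15,
)

```text
time_s: 10.35
eef_pos: [435.6, 171.4, -30.8]
tool_rot: [-1.962, -2.454, -0.0]
wrist_force: [0.0, 0.1, -0.2]
gripper_width: 20.1
gripper_force: 0.0
```

Call:
send_rows(
  targets=[
    [0, 0, 0, 0],
    [0, 0, 0, 0],
    [0, 0, 0, 0],
  ],
)

```text
time_s: 10.65
eef_pos: [435.5, 171.4, -30.8]
tool_rot: [-1.962, -2.454, 0.0]
wrist_force: [-0.2, -0.5, 1.1]
gripper_width: 14.1
gripper_force: 15.0
```

Gripped: 14.1 mm opening at 15 N. I'll lift and carry it to the slot, shift (+0.273, +0.026), turn -0.348.

Call:
send_rows(
  targets=[
    [0, 0, 0.02, 0],
    [0, 0, 0.05, 0],
    [0, 0, 0.08, 0],
    [0.03, 0, 0.09, -0.05],
    [0.07, 0.005, 0.09, -0.1],
  ],
)

```text
time_s: 11.15
eef_pos: [506.8, 175.9, 61.4]
tool_rot: [2.082, 2.349, 0.003]
wrist_force: [0.5, 0.1, -0.3]
gripper_width: 13.9
gripper_force: 15.0
```

Call:
send_rows(
  targets=[
    [0.045, 0.005, 0, -0.05],
    [0.09, 0.01, 0, -0.11],
    [0.13, 0.014, 0, -0.17],
    [0.165, 0.018, 0, -0.22],
    [0.19, 0.02, 0, -0.248],
  ],
)

```text
time_s: 11.65
eef_pos: [697.3, 196.5, 58.5]
tool_rot: [-2.359, -2.074, 0.0]
wrist_force: [-0.7, -0.2, -0.6]
gripper_width: 14.1
gripper_force: 15.0
```

Call:
send_rows(
  targets=[
    [0.008, 0.001, -0.01, 0],
    [0.013, 0.001, -0.03, 0],
    [0.013, 0.001, -0.04, 0],
    [0.013, 0.001, -0.04, 0],
  ],
)

```text
time_s: 12.05
eef_pos: [706.0, 196.8, 16.4]
tool_rot: [-2.355, -2.077, 0.006]
wrist_force: [-0.3, -0.1, 0.1]
gripper_width: 14.0
gripper_force: 15.0
```

Run:
```python
from h import *
s=bot.sense();print(s["eef_pos"],s["tool_rot"],s["gripper_width"])
a=2*np.degrees(np.arctan2(s["tool_rot"][1],s["tool_rot"][0]))-90;print("tool y deg",a%180)
im,d,K,R,t=cam("wrist");P=pts(d,K,R,t);hsv=cv2.cvtColor(im,cv2.COLOR_RGB2HSV)
im2=cv2.resize(im,(560,420));im3,_,_,_,_=cam("scene")
save("w5",np.hstack([im2,cv2.copyMakeBorder(cv2.resize(im3[200:330,300:480],(240,173)),0,247,0,0,0)]))
m=(P[...,2]>50)&(P[...,2]<72)&(abs(P[...,0]-709)<60)&(abs(P[...,1]-198)<75)&(d>0)
k=m&(P[...,1]>212);print("marker far part",np.median(P[k],0),cv2.minAreaRect(P[k][:,:2].astype(np.float32)),P[m].min(0),P[m].max(0))
y=(hsv[...,0]>18)&(hsv[...,0]<35)&(hsv[...,1]>130)&(P[...,2]>8)&(P[...,2]<19)&(P[...,0]>675);print(y.sum(),cv2.minAreaRect(P[y][:,:2].astype(np.float32)))
```

```text
[706.04686216 196.81660485  16.3510479 ] [-2.35455781 -2.07704567  0.00603677] 14.010777792920415
tool y deg 172.83350171104445
marker far part [711.25275009 234.9482291   60.01827426] ((711.0923461914062, 233.65989685058594), (44.838096618652344, 12.903995513916016), 82.83268737792969) [688.87595221 149.88349661  52.12718853] [726.39726388 256.55555252  71.99855714]
5306 ((697.2338256835938, 198.95510864257812), (137.7801971435547, 58.21669006347656), 83.72232818603516)
```

View pics/w5.png

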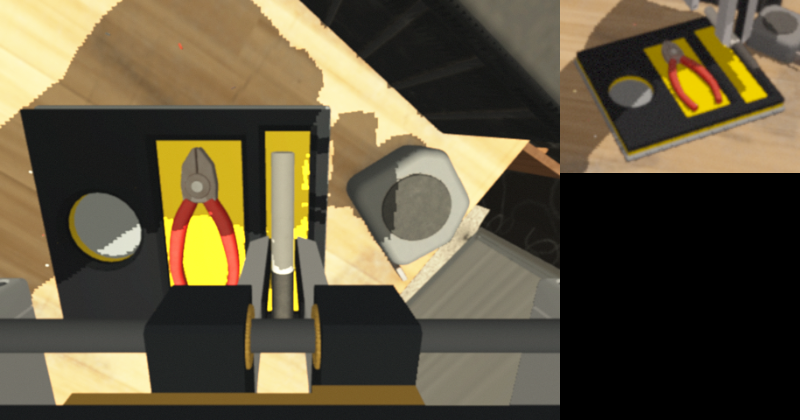

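The marker is over the slot: its line passes x≈706.6 at the slot centre, against 708.8, and the arm is still settling towards that. The angle matches at 82.8°. I'll lower it.

Call:
send_rows(
  targets=[
    [0, 0, 0, 0],
    [0, 0, -0.012, 0],
    [0, 0, -0.024, 0],
    [0, 0, -0.028, 0],
    [0, 0, -0.028, 0],
  ],
)

```text
time_s: 12.65
eef_pos: [707.8, 197.2, -10.2]
tool_rot: [-2.356, -2.077, 0.002]
wrist_force: [-0.5, -0.3, 0.4]
gripper_width: 13.7
gripper_force: 15.0
```

Call:
send_rows(
  targets=[
    [0, 0, -0.003, 0],
    [0, 0, -0.006, 0],
    [0, 0, -0.007, 0],
    [0, 0, -0.007, 0],
  ],
)

```text
time_s: 13.05
eef_pos: [708.5, 197.4, -15.9]
tool_rot: [-2.357, -2.077, 0.0]
wrist_force: [-0.6, -0.9, -0.3]
gripper_width: 13.6
gripper_force: 15.0
```

Call:
send_rows(
  targets=[
    [0, 0, 0, 0],
    [0, 0, 0, 0],
    [0, 0, 0, 0],
    [0, 0, 0, 0],
  ],
  fingers=0.45,
)

```text
time_s: 13.45
eef_pos: [709.4, 197.4, -15.2]
tool_rot: [2.357, 2.076, 0.002]
wrist_force: [4.8, -1.0, 5.4]
gripper_width: 25.4
gripper_force: 12.2
```

Call:
send_rows(
  targets=[
    [0, 0, 0.01, 0],
    [0, 0, 0.03, 0],
    [0, 0, 0.06, 0],
    [-0.03, 0.0, 0.08, 0],
    [-0.07, 0.01, 0.08, 0],
  ],
)

```text
time_s: 13.95
eef_pos: [640.5, 206.9, 68.2]
tool_rot: [2.358, 2.072, 0.007]
wrist_force: [0.2, 1.2, 0.1]
gripper_width: 25.7
gripper_force: 0.0
```

Run:
```python
from h import *
s=bot.sense();print(s["eef_pos"],s["tool_rot"],s["gripper_width"])
for n in("top","scene"):
    im,d,K,R,t=cam(n);P=pts(d,K,R,t);hsv=cv2.cvtColor(im,cv2.COLOR_RGB2HSV)
    a=np.radians(-7.16);q=P-np.array([708.8,198.1,0]);u=q[...,0]*np.cos(a)+q[...,1]*np.sin(a);v=-q[...,0]*np.sin(a)+q[...,1]*np.cos(a)
    m=(abs(u)<14)&(abs(v)<75)&(P[...,2]>23.5)&(P[...,2]<45)&(d>0)
    for lo in range(-75,75,25):
        k=m&(v>=lo)&(v<lo+25)
        if k.any():print(n,lo,k.sum(),"u",np.round(np.median(u[k]),1),"z",np.round(np.median(P[k][:,2]),1),"v",np.round([v[k].min(),v[k].max()]))
```

```text
[640.47433081 206.89168709  68.21700694] [2.35822694 2.07234116 0.00682531] 25.740903708990448
top -75 23 u -3.4 z 25.4 v [-74. -50.]
top -50 4 u -3.9 z 26.1 v [-50. -48.]
top 25 9 u -4.9 z 25.6 v [47. 50.]
top 50 20 u -2.7 z 25.6 v [50. 73.]
scene -75 46 u -1.7 z 26.2 v [-75. -50.]
scene -50 97 u -1.7 z 27.8 v [-49. -25.]
scene -25 91 u -1.9 z 27.7 v [-25.  -0.]
scene 0 78 u -2.1 z 27.3 v [ 0. 25.]
scene 25 77 u -1.9 z 27.0 v [25. 50.]
scene 50 24 u -1.8 z 26.3 v [50. 73.]
```

The marker is seated: its top is at z≈27.5 (28 expected), level along its length and 2 mm off the centre line. Now the pot.

Call:
send_rows(
  targets=[
    [-0.04, 0.02, 0, 0],
    [-0.08, 0.04, 0, 0],
    [-0.12, 0.06, 0, 0],
    [-0.16, 0.07, 0, 0],
    [-0.2, 0.08, 0, 0],
  ],
  fingers=-0.3,
)

```text
time_s: 14.55
eef_pos: [436.8, 288.1, 65.3]
tool_rot: [2.356, 2.078, 0.001]
wrist_force: [-0.2, 2.1, -0.3]
gripper_width: 60.1
gripper_force: 0.0
```

Call:
send_rows(
  targets=[
    [0, 0, 0, 0],
    [0, 0, 0, 0],
  ],
)

```text
time_s: 14.75
eef_pos: [438.4, 287.9, 65.4]
tool_rot: [2.355, 2.078, 0.002]
wrist_force: [1.0, -0.4, 0.2]
gripper_width: 61.2
gripper_force: 0.0
```

Run:
```python
from h import *
s=bot.sense();print(s["eef_pos"],s["tool_rot"],s["gripper_width"],s["q"])
im,d,K,R,t=cam("wrist");P=pts(d,K,R,t);hsv=cv2.cvtColor(im,cv2.COLOR_RGB2HSV)
m=(P[...,2]>33)&(P[...,2]<41)&(abs(P[...,0]-431)<35)&(abs(P[...,1]-333)<35)&(d>0)&(hsv[...,1]<80)
print(m.sum(),P[m].min(0),P[m].max(0),cv2.minEnclosingCircle(P[m][:,:2].astype(np.float32)))
save("w6",im)
```

```text
[438.44233774 287.86756796  65.43957201] [2.35463505e+00 2.07836245e+00 1.69282305e-03] 61.2216657041313 [-0.19020537  0.36722143 -0.61402046  2.00868837  0.2809698   0.84712189
 -1.08521442]
2006 [415.17020823 316.1802984   34.16548221] [450.41535715 350.15484215  39.68252776] ((433.00994873046875, 332.6170654296875), 17.845577239990234)
```

View pics/w6.png

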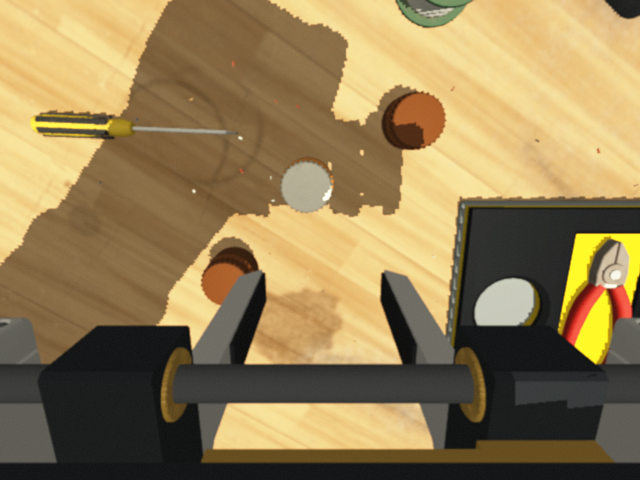

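The pot is at (307,185), world (433.0,332.6), with clear space at both fingers. I'll move over it, then go straight down.

Call:
send_rows(
  targets=[
    [-0.003, 0.03, 0, 0],
    [-0.0055, 0.045, 0, 0],
    [-0.0055, 0.045, -0.02, 0],
    [-0.0055, 0.045, -0.05, 0],
    [-0.0055, 0.045, -0.075, 0],
  ],
)

```text
time_s: 15.3
eef_pos: [433.6, 332.3, -12.0]
tool_rot: [-2.357, -2.077, 0.0]
wrist_force: [0.0, 0.1, 0.6]
gripper_width: 61.1
gripper_force: 0.0
```

Call:
send_rows(
  targets=[
    [0, 0, -0.006, 0],
    [0, 0, -0.0125, 0],
    [0, 0, -0.0125, 0],
    [0, 0, -0.0125, 0],
  ],
)

```text
time_s: 15.7
eef_pos: [433.6, 332.8, -22.4]
tool_rot: [2.357, 2.077, 0.002]
wrist_force: [0.8, 0.3, 0.1]
gripper_width: 61.0
gripper_force: 0.0
```

Call:
send_rows(
  targets=[
    [0, 0, 0, 0],
    [0, 0, 0, 0],
    [0, 0, 0, 0],
    [0, 0, 0, 0],
    [0, 0, 0, 0],
  ],
  fingers=1,
  newtons=15,
)

```text
time_s: 16.2
eef_pos: [433.2, 332.5, -23.0]
tool_rot: [2.357, 2.077, 0.001]
wrist_force: [0.4, -1.4, 6.6]
gripper_width: 37.7
gripper_force: 15.0
```

Call:
send_rows(
  targets=[
    [0, 0, 0, 0],
    [0, 0, 0.01, 0],
    [0, 0, 0.03, 0],
    [0, 0, 0.05, 0],
    [0, 0, 0.06, 0],
  ],
  newtons=25,
)

```text
time_s: 16.7
eef_pos: [433.5, 332.9, 38.6]
tool_rot: [2.357, 2.077, 0.003]
wrist_force: [0.2, -0.1, -0.9]
gripper_width: 37.3
gripper_force: 25.0
```

Call:
send_rows(
  targets=[
    [0.02, -0.016, 0, 0],
    [0.05, -0.04, 0, 0],
    [0.08, -0.065, 0, 0],
    [0.11, -0.09, 0, 0],
    [0.135, -0.11, 0, 0],
  ],
)

```text
time_s: 17.2
eef_pos: [569.5, 220.3, 36.7]
tool_rot: [2.358, 2.075, -0.0]
wrist_force: [0.2, -0.4, -0.5]
gripper_width: 37.3
gripper_force: 25.0
```

Call:
send_rows(
  targets=[
    [0.009, -0.007, 0, 0],
    [0.0095, -0.0075, 0, 0],
    [0.0095, -0.0075, 0, 0],
  ],
)

```text
time_s: 17.5
eef_pos: [576.5, 215.8, 36.6]
tool_rot: [-2.355, -2.078, 0.0]
wrist_force: [0.2, 0.2, -0.9]
gripper_width: 37.1
gripper_force: 25.0
```

Run:
```python
from h import *
s=bot.sense();print(s["eef_pos"],s["gripper_width"])
for n in("wrist","scene"):
    im,d,K,R,t=cam(n);P=pts(d,K,R,t);hsv=cv2.cvtColor(im,cv2.COLOR_RGB2HSV)
    m=(P[...,2]>50)&(P[...,2]<105)&(abs(P[...,0]-577)<30)&(abs(P[...,1]-215)<30)&(d>0)
    c=m&(hsv[...,1]<70)&(hsv[...,2]>150);b=m&(hsv[...,1]>120)
    print(n,"cap",c.sum(),P[c].min(0),P[c].max(0));
    if b.any():print("amber",b.sum(),P[b].min(0),P[b].max(0))
    h=(P[...,2]>5)&(P[...,2]<11)&(abs(P[...,0]-577)<32)&(abs(P[...,1]-215)<32)&(d>0)
    if h.any():print("hole",h.sum(),cv2.minEnclosingCircle(P[h][:,:2].astype(np.float32)))
```

```text
[576.52501813 215.79810981  36.58707276] 37.127895354769265
wrist cap 3941 [548.11613471 198.44804486  62.51399629] [594.60795655 234.05071455 104.01280674]
amber 1065 [558.81452434 217.0176182   62.95999652] [598.1117487  235.63006891  92.58884022]
hole 2180 ((578.5060424804688, 213.61109924316406), 27.02804183959961)
scene cap 393 [547.015726   197.04733107  75.70945242] [605.74309391 231.30850469 103.62257935]
amber 269 [557.92545524 195.80357725  59.65268709] [604.97745372 216.48438785  87.76230388]
hole 547 ((581.2708129882812, 217.93307495117188), 26.50108528137207)
```

Call:
send_rows(
  targets=[
    [0.001, -0.001, -0.01, 0],
    [0.001, -0.001, -0.025, 0],
    [0.001, -0.001, -0.038, 0],
    [0.001, -0.001, -0.045, 0],
    [0.001, -0.001, -0.047, 0],
  ],
)

```text
time_s: 18.1
eef_pos: [577.6, 213.7, -11.9]
tool_rot: [-2.356, -2.077, 0.003]
wrist_force: [-0.1, 0.9, -0.9]
gripper_width: 37.3
gripper_force: 25.0
```

Call:
send_rows(
  targets=[
    [0, 0, -0.002, 0],
    [0, 0, -0.0035, 0],
    [0, 0, -0.0045, 0],
    [0, 0, -0.0045, 0],
    [0, 0, -0.0045, 0],
  ],
)

```text
time_s: 18.6
eef_pos: [578.7, 213.9, -14.6]
tool_rot: [2.357, 2.077, 0.001]
wrist_force: [0.6, 0.0, -0.6]
gripper_width: 37.3
gripper_force: 25.0
```

Call:
send_rows(
  targets=[
    [0, 0, -0.0005, 0],
    [0, 0, -0.0005, 0],
    [0, 0, -0.0005, 0],
    [0, 0, -0.0005, 0],
    [0, 0, -0.0005, 0],
  ],
  fingers=0.04,
)

```text
time_s: 19.1
eef_pos: [578.5, 213.9, -15.3]
tool_rot: [-2.357, -2.077, -0.0]
wrist_force: [0.0, -0.3, 0.3]
gripper_width: 45.1
gripper_force: 0.1
```

Call:
send_rows(
  targets=[
    [0, 0, 0.008, 0],
    [0, 0, 0.025, 0],
    [0, 0, 0.05, 0],
    [0, 0, 0.09, 0],
    [0, 0, 0.13, 0],
  ],
)

```text
time_s: 19.6
eef_pos: [578.2, 214.0, 117.3]
tool_rot: [-2.356, -2.077, -0.0]
wrist_force: [0.6, -0.4, -0.2]
gripper_width: 45.0
gripper_force: 0.0
```

Call:
send_rows(
  targets=[
    [-0.01, -0.045, 0.02, 0],
    [-0.02, -0.09, 0.04, 0],
    [-0.03, -0.135, 0.05, 0],
    [-0.05, -0.18, 0.05, 0],
    [-0.05, -0.2, 0.05, 0],
  ],
)

```text
time_s: 20.1
eef_pos: [526.8, 9.7, 166.5]
tool_rot: [2.359, 2.071, -0.001]
wrist_force: [0.6, 0.2, -0.4]
gripper_width: 44.9
gripper_force: 0.0
```

Run:
```python
from h import *
s=bot.sense();print(s["time_s"],s["eef_pos"],s["gripper_width"])
a=np.radians(-7.16)
for n in("scene","top"):
    im,d,K,R,t=cam(n);P=pts(d,K,R,t);hsv=cv2.cvtColor(im,cv2.COLOR_RGB2HSV)
    c=(P[...,2]>38)&(abs(P[...,0]-577)<35)&(abs(P[...,1]-215)<35)&(d>0)&(P[...,2]<70)&(hsv[...,1]<70)
    print(n,"cap",c.sum(),np.median(P[c],0),P[c].min(0),P[c].max(0))
    q=P-np.array([708.8,198.1,0]);u=q[...,0]*np.cos(a)+q[...,1]*np.sin(a);v=-q[...,0]*np.sin(a)+q[...,1]*np.cos(a)
    m=(abs(u)<14)&(P[...,2]>23.5)&(P[...,2]<45)&(d>0)
    for lo in range(-60,60,30):
        k=m&(v>=lo)&(v<lo+30);print(lo,k.sum(),np.round([np.median(u[k]),np.median(P[k][:,2])],1))
    if n=="top":save("fin",np.hstack([cv2.resize(im[130:250,290:410],(400,400)),cv2.resize(im3[190:330,300:480],(400,400))]))
    im3=im
```

```text
20.1 [526.8198351    9.74447954 166.51174087] 44.89194721150383
scene cap 214 [571.34106955 210.99281395  45.04107844] [560.20410176 194.50414071  38.08798606] [582.08345575 229.91929608  48.17355711]
-60 5 [-6.8 25.8]
-30 99 [-2.9 27.2]
0 35 [-0.6 27.9]
30 0 [nan nan]
top cap 240 [576.78040578 214.87308534  44.97811334] [558.94020304 197.26104981  38.41678352] [594.30297064 231.79024017  49.62101087]
-60 70 [-2.9 27.1]
-30 80 [-3.2 27. ]
0 77 [-2.8 25.9]
30 69 [-3.1 26.1]
  return _methods._mean(a, axis=axis, dtype=dtype,
  ret = ret.dtype.type(ret / rcount)
```

View pics/fin.png

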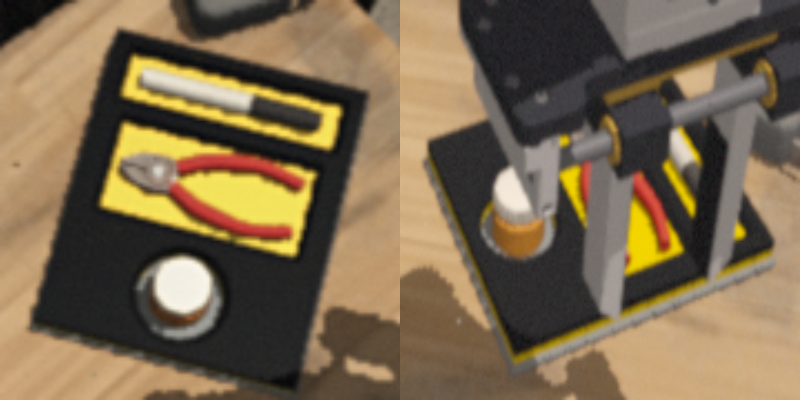

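The marker lies flat on the yellow slot floor at (230,103). The pot stands upright in the hole at (183,285), with its cap top at z=45 as expected (8 + 37). The arm is clear of both.

```bash
python3 -c "
from bench import bot
print(bot.job_done())"
```

```text
the job is handed in; nothing more can be done
None
```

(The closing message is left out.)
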